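Seat the sprung tile tongs and hold them at the marked gap

ROBOT

A 7-joint arm with a two-finger parallel gripper is mounted at the origin on the work surface; the furniture and walls round the work are solid. World frame = base frame: x ahead of the robot, y to its left, z up, the work surface at z = 0. Lengths are in mm, angles in rad, forces in N, time in s.
With the tool pointing down it reaches from about 400 to 875 mm from the base axis. Payload 4.4 kg.
Tool frame: the origin (TCP) lies midway between the tips of the shut fingers; the grasp point (between the pads) lies 19 mm behind it; z points along the fingers, y is the line along which they close (so a half turn about z gives the same grasp; the last joint's range is limited). The gripper opens to 85 mm and grips with 20 to 120 N. Pads are 22 mm wide; open, the fingers measure 114 mm over their backs; the gripper's body (76 mm by 85 mm) begins 54 mm behind the grasp point. The pads swing forward as they close: fully open they stand 13 mm farther back than shut.
Start: joints at [1.069, 0.628, 0.038, 1.517, -0.027, 0.996, -0.02], TCP at [274.416, -589.248, 231.313] pointing down, gripper open.
Joint ranges: [-3.06, 3.06], [-0.37, 2.12], [-1.25, 1.32], [0.18, 2.47], [-1.1, 4.24], [0.23, 1.98], [-2.94, 2.94]. Speed limits (rad/s): [2.57, 2.57, 3.14, 3.14, 3.14, 3.14, 3.14].

INTERFACE

Orientations are given as [roll, pitch, yaw] about the fixed x, y, z axes, in that order (R = Rz(yaw) Ry(pitch) Rx(roll)).
In Python, from cell import read_state, get_image, finish_job gives the robot as it stands.
- The arm moves only by the tool send_rows, never from a script. Its argument "series" is a list of rows, each an object of numbers: "ax", "ay", "az": the turn, a rotation vector about the tool's x, y, z in rad; "dx", "dy", "dz": the shift along the tool's x, y, z in cm; "hand": the closure, from 0 (fully open) to 1 (shut). In form: [{"ax": .., "ay": .., "az": .., "dx": .., "dy": .., "dz": .., "hand": ..}, ...]. A call has 1 to 10 rows; each row is the pose to reach, as a shift and turn from the pose commanded when the call began, along the tool's axes at that moment; what a row does not reach only later rows make up. A row lasts 1/10 s, in which the tool goes at most 50 mm and 8.59 degrees, less where a joint would pass 70% of its speed; a pose out of reach is approached as far as the arm can. A call with a gripper value outside its range is refused whole. The fingers move at their own pace and stop on an object; the grip force is fixed at half the most. Time passes only in rows, so rows that repeat a pose let the fingers close. It gives the time, the measured TCP pose, the force, the opening and the grip force at its end, in the units of the state.
- read_state(): the state, without advancing time (a new reading comes with each control period).
- get_image(name): name is "side" or "top"; returns a dict with "pixels" (400x640x3 uint8, red, green, blue), "mtx" (3x3 intrinsics, pixels), "k1" (the pictures are not rectified: a ray, as slopes to the right and down, at radius r is drawn at 1 + k1 r^2 times it, then the intrinsics apply), "R" (3x3) and "t" (3): a world point X has camera coordinates R X + t. Camera axes: x right, y down, z forward; pixel columns grow to the right and rows downward; lengths in mm; the calibration is good to about 2 mm. A picture is of the moment at which its call begins. There is no depth.
- finish_job(): hands the job in; it is judged then, once.
The state is a dict: "clock": time; "qpos": joint angles; "qd": joint speeds; "tau": joint torques, N m; "eef_pos": TCP position; "tool_rot": TCP orientation; "force": force on the tool from outside, world axes, zero at the start; "torque": the same for the moment, N m; "width": finger opening in mm; "gripper_force": force on a finger pad.
Only numpy, scipy, OpenCV 4.12 (cv2) and the standard library are available. Lean on these libraries where they do the work, as an engineer would, in place of code of your own. Each camera call takes 0.05 s, during which the arm holds its last target. There are 200 camera calls.

TASK

Take the sprung tile tongs by both wooden grips and slide them back along the setting board until you feel the round heel seat gently and fully home in the V-notched block. Only then squeeze the tongs until each tip stands on its own dark inlaid strip, and finish still holding them squeezed, steady at that gap with the heel home and the tongs standing on the board. Leave the things lying around as they are.

Things in the scene. Friction and masses are not known exactly. Their poses are not given: they have to be found in the camera images.
- board: plywood setting board fixed to the bench, 240 x 120 x 12 mm (x, y, z). Origin under its centre; its top is 12 mm above the bench; x is its midline, pointing from the notched block towards the strips.
- notch_block: wooden block 30 mm high fixed on the board's midline, at a place along it that differs each time, with an upright 60 degree V notch that opens along its own x (the board's x). Origin: on the board's top, where the heel's axis stands when the heel is home in the notch. The block reaches 33 mm behind and 8 mm ahead of its origin and 30 mm to each side.
- strip_left: dark steel strip inlaid flush in the board left of the midline (seen from the block), 48 x 7 mm. Origin at its centre on the board's top; x along the strip, away from the block; y across it. The strips diverge, each 0.48 rad off the midline; their centres lie 70.5 mm ahead of the board's centre, 16 mm either side of the midline.
- strip_right: the same strip on the right of the midline, mirrored (0.48 rad the other way).
- tongs: loose sprung tongs standing on the board on their heel and tips, about 120 g in all. This body is the heel: an upright steel cylinder 24 mm in diameter, 38 mm high; origin at the centre of its underside, x towards the tips along the midline of the tongs, z up. At the start the heel is 12 to 30 mm ahead of the notch and the tongs are a little askew.
- jaw_left: the left arm of the tongs (seen from the heel). Origin on the heel's axis at the underside, x along the arm to the tip. Steel strip 4 mm thick with a wooden grip 40 long, 8 thick, 28 mm high; swings level about the heel's axis; sprung fully open at 0.25 rad off the midline (4 N at the grip starts it, rising to 14 N when shut at 0.01 rad). Let go, it springs open.
- jaw_right: the right arm, mirrored, the same in all else: origin on the heel's axis at the underside, x along the arm to the tip.
- heel (a point): point on the heel's axis, half-way up (19 mm above the board).
- grip_left (a point): centre of the left wooden grip: 95 mm from the heel's axis, 26 mm above the board; the grip's outer face is 4 mm further out. Its body spans 12 to 40 mm above the board.
- grip_right (a point): the same for the right grip. Fully open, the grips measure about 55 mm over their outer faces.
- tip_left (a point): lower end of the left tip, a down-turned steel point 7 mm in diameter tapering to 3 mm, 140 mm from the heel's axis, standing on the board.
- tip_right (a point): the same for the right tip. Fully open, the tips are about 69 mm apart.
- wood_rib: kidney-shaped wooden rib, 41 x 94 x 6 mm, lying left of the board; origin under its centre. To be left alone.
- loop_tool: loop trimming tool with a wooden handle, 150 mm long, 14 mm high, lying right of the board; origin under its centre. To be left alone.
- egg_cup: small white cup, 48 mm wide, 42 mm high; origin under its centre. To be left alone.
- pencil: pencil, 126 mm long, 8 mm thick; origin under its centre. To be left alone.

How it is judged:
By the outcome, as a careful person would: the job done as asked, in the order asked, and still so for the second after the job is handed in, while the arm keeps its last pose, push and grip.
It also fails if it takes over 42 s, if anything falls off the work surface, if the arm or the gripper's body presses on something with over 40 N, if the wrist force passes 120 N, or if a joint passes its speed limit or range.

## Working session

There is one attempt and no reset: what is moved stays moved. The work goes in short steps, Python scripts to look and compute and a tool call to move; the robot and the scene stay as the last step left them, time stands still between calls to the robot, and variables do not carry over. Pictures are saved under pics/ and viewed, at most 10 in all, crops included, and the job is handed in when it is done.

Besides the shell and the picture viewer there is one more tool, called after "Request:" in YAML: its name, and indented under it one key for each argument. send_rows: Moves the arm, as the interface text tells. Its arguments: {"type":"object","properties":{"series":{"type":"array","items":{"type":"object","properties":{"ax":{"type":"number"},"ay":{"type":"number"},"az":{"type":"number"},"dx":{"type":"number"},"dy":{"type":"number"},"dz":{"type":"number"},"hand":{"type":"number"}}}}},"required":["series"]}

```bash
mkdir -p pics; python3 - <<'E'
from cell import *
import cv2,numpy as np
s=read_state();print({k:np.round(v,3).tolist() for k,v in s.items()})
for n in("side","top"):
    d=get_image(n);cv2.imwrite(f"pics/{n}0.png",d["pixels"][:,:,::-1]);np.savez(f"{n}0.npz",**d)
    print(n,np.array(d["mtx"]).tolist(),d["k1"],np.round(d["R"],3).tolist(),np.round(d["t"],1).tolist())
E
```

```text
{'clock': 0.0, 'qpos': [1.069, 0.629, 0.038, 1.518, -0.027, 0.996, -0.02], 'qd': [-0.001, -0.001, -0.001, 0.0, -0.0, 0.001, 0.001], 'tau': [-0.0, -56.34, 1.226, -19.345, 0.011, 0.01, -0.0], 'eef_pos': [274.169, -588.649, 230.383], 'tool_rot': [-3.14, 0.0, 0.436], 'force': [-1.192, 0.026, 0.482], 'torque': [0.015, 0.004, 0.002], 'gripper_force': 0.0, 'width': 85.577}
side [[409.58226708511376, 0.0, 318.17548309842454], [0.0, 409.58226708511376, 204.9423537039984], [0.0, 0.0, 1.0]] -0.06950950633365556 [[-0.836, -0.549, -0.001], [-0.293, 0.448, -0.844], [0.463, -0.706, -0.536]] [359.6, 214.8, 601.4]
top [[488.6815042976344, 0.0, 314.58750969103517], [0.0, 488.6815042976344, 204.82222104969046], [0.0, 0.0, 1.0]] -0.09299251783528409 [[-0.002, -1.0, 0.02], [-0.996, 0.0, -0.093], [0.093, -0.02, -0.995]] [-85.6, 477.9, 847.9]
```

View pics/side0.png

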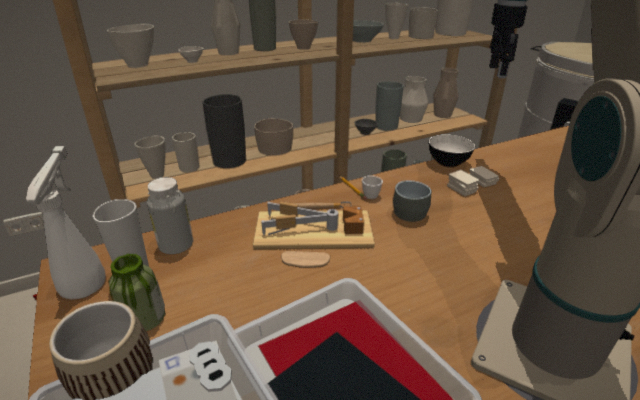

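View pics/top0.png

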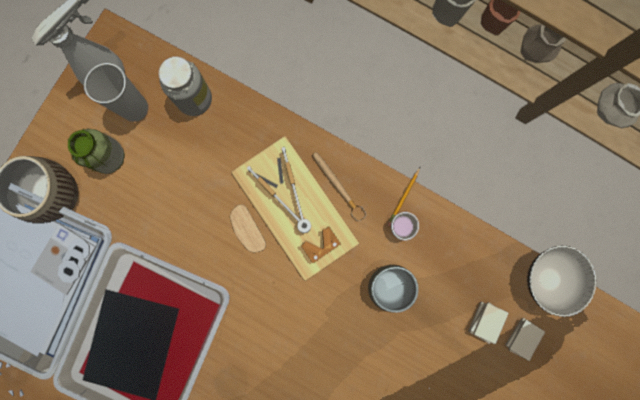

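The side view shows the board near (313,228). In the top view the board spans corners (285,138), (234,175), (305,278) and (357,243), with the heel near (304,226) and the block near (321,247). I'll enlarge both.

```bash
python3 - <<'E'
import cv2
a=cv2.imread("pics/top0.png")[130:285,225:365];cv2.imwrite("pics/topc.png",cv2.resize(a,None,fx=3.8,fy=3.8,interpolation=cv2.INTER_CUBIC))
b=cv2.imread("pics/side0.png")[190:280,245:385];cv2.imwrite("pics/sidec.png",cv2.resize(b,None,fx=5.5,fy=5.5,interpolation=cv2.INTER_CUBIC))
E
```

```text
(no output)
```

View pics/topc.png

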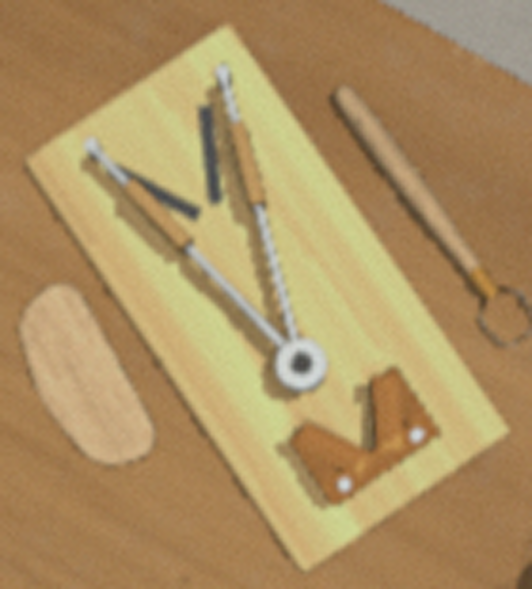

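View pics/sidec.png

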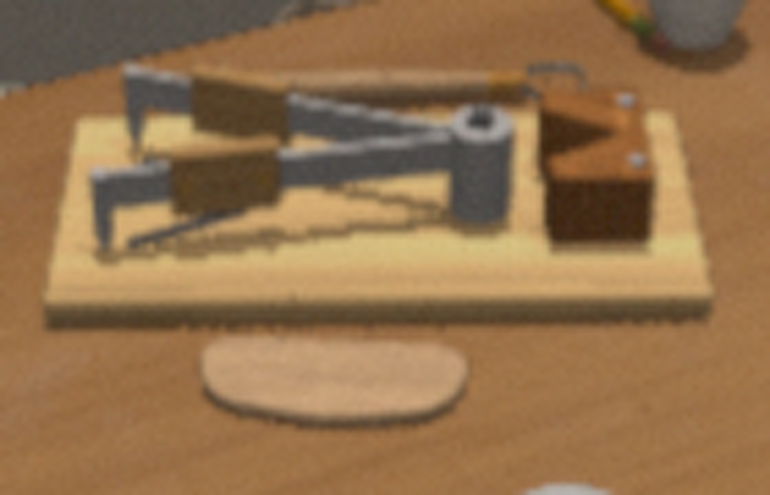

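The crops resolve everything. Top crop: heel top (301,363), grips (157,213) and (248,163), board corners (230,25), (27,158), (307,570) and (510,430). Side crop: heel top (482,123), grip tops (224,152) and (240,78), tips (106,247) and (138,152). Next I triangulate.

```bash
cat > h.py <<'E'
import numpy as np,cv2
from scipy.optimize import least_squares
cams={n:dict(np.load(f"{n}0.npz")) for n in("top","side")}
def proj(n,X,c=None):
    c=c or cams[n];p=np.atleast_2d(X)@c["R"].T+c["t"];r=p[:,:2]/p[:,2:];r=r*(1+c["k1"]*(r**2).sum(1,keepdims=True))
    return r@c["mtx"][:2,:2].T+c["mtx"][:2,2]
def ct(u): return (np.array(u,float)+.5)/3.8-.5+[225,130]
def cs(u): return (np.array(u,float)+.5)/5.5-.5+[245,190]
def tri(pt,ps):
    r=least_squares(lambda X:np.r_[proj("top",X)[0]-pt,proj("side",X)[0]-ps],[400,-200,30.]);return r.x,np.sqrt(r.fun@r.fun)
def onz(n,p,z):
    return np.r_[least_squares(lambda X:proj(n,np.r_[X,z])[0]-p,[400,-200.]).x,z]
E
cat > m.py <<'E'
from h import *
np.set_printoptions(precision=1,suppress=True)
P={'A':((230,25),(78,113),12),'B':((27,158),(45,302),12),'C':((307,570),(712,300),12),'D':((510,430),(668,110),12),
'heeltop':((301,363),(482,123),50),'gripL':((157,213),(224,152),52),'gripR':((248,163),(240,78),52),'tipLtop':((92,146),(97,175),50),'tipRtop':((223,72),(127,66),50),'scrL':((345,484),(637,160),42),'scrR':((417,436),(626,101),42)}
Q={}
for k,(a,b,z) in P.items():
    X,e=tri(ct(a),cs(b));Q[k]=onz('top',ct(a),z);print(k,X,'err %.1f'%e,'top@z',Q[k],'side@z',onz('side',cs(b),z))
for k,a in {'sL0':(122,172),'sL1':(196,215),'sR0':(206,106),'sR1':(215,201)}.items(): Q[k]=onz('top',ct(a),12)
c=sum(Q[k] for k in'ABCD')/4; d=Q['A']+Q['B']-Q['C']-Q['D'];yaw=np.arctan2(d[1],d[0]);print('board',c,yaw,'len',np.hypot(*d[:2])/2,np.linalg.norm(Q['A']-Q['B']))
R=np.array([[np.cos(yaw),np.sin(yaw)],[-np.sin(yaw),np.cos(yaw)]])
for k,v in Q.items(): print(k,'board frame',R@(v-c)[:2])
E
python3 m.py
```

```text
A [605.6 -32.2  13. ] err 0.8 top@z [605.1 -32.7  12. ] side@z [608.1 -33.   12. ]
B [540.9  64.7   8.7] err 0.2 top@z [540.2  64.   12. ] side@z [538.1  67.8  12. ]
C [344.3 -69.8   6. ] err 0.2 top@z [344.9 -69.7  12. ] side@z [340.9 -62.8  12. ]
D [ 411.  -165.5   11.5] err 0.7 top@z [ 410.2 -165.8   12. ] side@z [ 411.6 -164.2   12. ]
heeltop [440.2 -67.   49. ] err 0.0 top@z [440.1 -67.   50. ] side@z [439.4 -65.8  50. ]
gripL [508.9  -1.2  48. ] err 0.0 top@z [508.3  -1.6  52. ] side@z [505.1   3.4  52. ]
gripR [532.  -42.6  49.7] err 0.3 top@z [531.3 -42.9  52. ] side@z [530.1 -39.6  52. ]
tipLtop [541.4  29.9  43.4] err 0.7 top@z [539.5  28.6  50. ] side@z [535.9  37.4  50. ]
tipRtop [575.7 -30.4  46.3] err 1.0 top@z [574.  -31.2  50. ] side@z [573.3 -25.3  50. ]
scrL [385.6 -86.9  41.6] err 0.2 top@z [385.4 -87.   42. ] side@z [385.6 -86.3  42. ]
scrR [ 407.6 -119.7   41.7] err 0.4 top@z [ 407.2 -119.9   42. ] side@z [ 407.9 -119.    42. ]
board [475.1 -51.1  12. ] 0.5998590423674317 len 236.35682114412384 116.5010606738948
A board frame [117.6 -58.2]
B board frame [118.7  58.2]
C board frame [-118.    58.1]
D board frame [-118.3  -58.1]
heeltop board frame [-37.9   6.5]
gripL board frame [55.4 22.1]
gripR board frame [ 51. -25.]
tipLtop board frame [98.2 29.4]
tipRtop board frame [ 92.8 -39.4]
scrL board frame [-94.3  20.9]
scrR board frame [-94.9 -18.5]
sL0 board frame [87.4 24.5]
sL1 board frame [50.3  6.9]
sR0 board frame [ 91.3 -26.5]
sR1 board frame [50.8 -4.3]
```

```bash
cat > m2.py <<'E'
from h import *
np.set_printoptions(precision=1,suppress=True)
c=np.array([475.1,-51.1]);yaw=.6
R=np.array([[np.cos(yaw),np.sin(yaw)],[-np.sin(yaw),np.cos(yaw)]])
for k,a in {'back L':(330,503),'back R':(440,432),'frontL':(290,438),'frontLin':(305,425),'frontRin':(376,372),'frontR':(398,368),'apexR':(373,447),'apexL':(364,452)}.items():
    print(k,R@(onz('top',ct(a),42)[:2]-c))
for k,a in {'backL':(653,178),'frontL':(548,178),'backR':(638,93),'frontRin':(543,92),'apex':(614,131)}.items(): print('side',k,R@(onz('side',cs(a),42)[:2]-c))
def w(b): return R.T@np.array(b)+c
print('grip world',w([53.5,-1.5]))
for xn in(-76,-72,-68,-64):
    f=lambda a:140*np.sin(a)-16-np.tan(.48)*(xn+140*np.cos(a)-70.5)
    a=np.roots([1]) if 0 else least_squares(lambda a:f(a[0]),[.1]).x[0]
    print(xn,a,'tip',xn+140*np.cos(a),140*np.sin(a),'outer w at95',2*(95*np.sin(a)+4*np.cos(a)),'at106',2*(106*np.sin(a)+4*np.cos(a)))
E
python3 m2.py
```

```text
back L [-97.5  31.5]
back R [-99.4 -28.1]
frontL [-62.9  29.8]
frontLin [-61.9  20.8]
frontRin [-60.3 -19.6]
frontR [-64.5 -28.9]
apexR [-87.7   1. ]
apexL [-87.2   5.6]
side backL [-98.2  33.1]
side frontL [-60.5  32.3]
side backR [-98.9 -23.6]
side frontRin [-62.8 -25.1]
side apex [-87.2   2.3]
grip world [520.1 -22.1]
-76 0.0882049338323926 tip 63.45574527612615 12.332684601505775 outer w at95 24.706114546393618 at106 26.644107840915954
-72 0.10243896926753569 tip 67.26608016430433 14.316386264332293 outer w at95 27.387443082411213 at106 29.637160923949146
-68 0.11659309612653969 tip 71.04950098077222 16.28607616948375 outer w at95 30.048217714629214 at106 32.60745825554809
-64 0.13067143502289782 tip 74.80644810303289 18.241983582385807 outer w at95 32.68877475341119 at106 35.55537217350039
```

Request:
send_rows:
  series:
    - {"az": -0.077,"dx": 0,"dy": 0,"dz": 0,"hand": 0}

```text
invalid input at $.series[0]: expected keys ax, ay, az, dx, dy, dz, hand
```

Request:
send_rows:
  series:
    - {"ax": 0,"ay": 0,"az": 0,"dx": 2.5,"dy": -2,"dz": 0,"hand": 0}
    - {"ax": 0,"ay": 0,"az": 0,"dx": 5.5,"dy": -5,"dz": 0,"hand": 0}
    - {"ax": 0,"ay": 0,"az": 0,"dx": 8.5,"dy": -7.5,"dz": 0,"hand": 0}
    - {"ax": 0,"ay": 0,"az": 0,"dx": 11.5,"dy": -10,"dz": 0,"hand": 0}
    - {"ax": 0,"ay": 0,"az": -0.02,"dx": 14.5,"dy": -13,"dz": 0,"hand": 0}
    - {"ax": 0,"ay": 0,"az": -0.04,"dx": 17.5,"dy": -15.5,"dz": 0,"hand": 0}
    - {"ax": 0,"ay": 0,"az": -0.05,"dx": 20.5,"dy": -18,"dz": 0,"hand": 0}
    - {"ax": 0,"ay": 0,"az": -0.06,"dx": 23.5,"dy": -21,"dz": 0,"hand": 0}
    - {"ax": 0,"ay": 0,"az": -0.07,"dx": 26.5,"dy": -23.5,"dz": 0,"hand": 0}
    - {"ax": 0,"ay": 0,"az": -0.077,"dx": 29,"dy": -25.5,"dz": 0,"hand": 0}

```text
clock: 1.1
eef_pos: [430.1, -233.1, 231.2]
tool_rot: [-3.141, -0.0, 0.515]
force: [-0.4, 0.0, 0.1]
width: 85.6
gripper_force: 0.0
```

```bash
cat > st.py <<'E'
from cell import *
import numpy as np,sys
np.set_printoptions(precision=2,suppress=True)
s=read_state()
for k in('clock','eef_pos','tool_rot','force','width','gripper_force'): print(k,np.round(s[k],3))
if len(sys.argv)>2:
    d=np.array([float(v) for v in sys.argv[1:4]])-s['eef_pos'];y=s['tool_rot'][2]
    print('shift cm',np.array([np.cos(y)*d[0]+np.sin(y)*d[1],np.sin(y)*d[0]-np.cos(y)*d[1],-d[2]])/10,'az',y-float(sys.argv[4]))
E
python3 st.py 520 -22 130 .513
```

```text
clock 1.1
eef_pos [ 430.15 -233.13  231.16]
tool_rot [-3.14 -0.    0.52]
force [-0.41  0.04  0.09]
width 85.564
gripper_force 0.0
shift cm [ 18.22 -13.95  10.12] az 0.0017995870483294985
```

Request:
send_rows:
  series:
    - {"ax": 0,"ay": 0,"az": 0,"dx": 3.5,"dy": -2.7,"dz": 0.5,"hand": 0}
    - {"ax": 0,"ay": 0,"az": 0,"dx": 7,"dy": -5.4,"dz": 1.5,"hand": 0}
    - {"ax": 0,"ay": 0,"az": 0,"dx": 10.5,"dy": -8,"dz": 3,"hand": 0}
    - {"ax": 0,"ay": 0,"az": 0,"dx": 14,"dy": -10.7,"dz": 4.5,"hand": 0}
    - {"ax": 0,"ay": 0,"az": 0,"dx": 17,"dy": -13,"dz": 6.5,"hand": 0}
    - {"ax": 0,"ay": 0,"az": 0,"dx": 18.2,"dy": -14,"dz": 8.5,"hand": 0}
    - {"ax": 0,"ay": 0,"az": 0,"dx": 18.2,"dy": -14,"dz": 10,"hand": 0}
    - {"ax": 0,"ay": 0,"az": 0,"dx": 18.2,"dy": -14,"dz": 10,"hand": 0}

```text
clock: 1.9
eef_pos: [517.9, -23.6, 129.2]
tool_rot: [-3.139, 0.004, 0.514]
force: [-0.2, 0.9, 0.1]
width: 85.8
gripper_force: 0.0
```

```bash
python3 st.py 520 -22 22 .513; python3 - <<'E'
from cell import *
import cv2,numpy as np
o=[]
for n,(x,y,w,h) in(("side",(220,130,180,130)),("top",(215,110,180,180))):
    d=get_image(n);np.savez(n+"1.npz",**d);o.append(cv2.resize(d["pixels"][y:y+h,x:x+w,::-1],(400,int(h*400/w)),interpolation=cv2.INTER_CUBIC))
H=400
cv2.imwrite("pics/b1.png",np.hstack([cv2.copyMakeBorder(i,0,H-i.shape[0],0,0,0) for i in o]))
E
```

```text
clock 1.9
eef_pos [517.86 -23.59 129.24]
tool_rot [-3.14  0.    0.51]
force [-0.2   0.94  0.13]
width 85.827
gripper_force 0.0
shift cm [ 0.26 -0.03 10.72] az 0.0014312668204786716
```

View pics/b1.png

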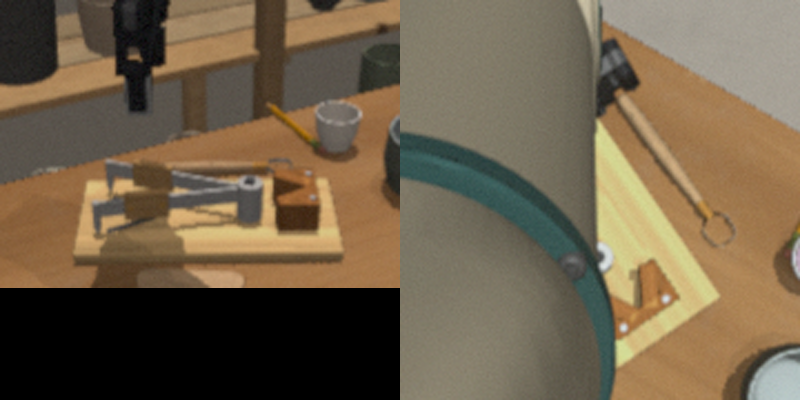

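Side view: the finger at crop (137,85) stands above the grips at (150,180), and the path down is clear. I'm descending.

Request:
send_rows:
  series:
    - {"ax": 0,"ay": 0,"az": 0,"dx": 0.2,"dy": 0,"dz": 1.5,"hand": 0}
    - {"ax": 0,"ay": 0,"az": 0,"dx": 0.2,"dy": 0,"dz": 3,"hand": 0}
    - {"ax": 0,"ay": 0,"az": 0,"dx": 0.2,"dy": 0,"dz": 4.5,"hand": 0}
    - {"ax": 0,"ay": 0,"az": 0,"dx": 0.2,"dy": 0,"dz": 6,"hand": 0}
    - {"ax": 0,"ay": 0,"az": 0,"dx": 0.2,"dy": 0,"dz": 7.5,"hand": 0}
    - {"ax": 0,"ay": 0,"az": 0,"dx": 0.2,"dy": 0,"dz": 8.8,"hand": 0}
    - {"ax": 0,"ay": 0,"az": 0,"dx": 0.2,"dy": 0,"dz": 9.6,"hand": 0}
    - {"ax": 0,"ay": 0,"az": 0,"dx": 0.2,"dy": 0,"dz": 10.2,"hand": 0}
    - {"ax": 0,"ay": 0,"az": 0,"dx": 0.2,"dy": 0,"dz": 10.4,"hand": 0}
    - {"ax": 0,"ay": 0,"az": 0,"dx": 0.2,"dy": 0,"dz": 10.4,"hand": 0}

```text
clock: 3.0
eef_pos: [521.4, -23.4, 27.4]
tool_rot: [3.142, -0.0, 0.513]
force: [-0.1, -0.3, -0.1]
width: 85.5
gripper_force: 0.0
```

```bash
cat > side.py <<'E'
from cell import *
import cv2,numpy as np,sys
d=get_image("side");n=sys.argv[1];np.savez(f"side{n}.npz",**d)
cv2.imwrite(f"pics/s{n}.png",cv2.resize(d["pixels"][170:265,245:385,::-1],None,fx=5.5,fy=5.5,interpolation=cv2.INTER_CUBIC))
E
python3 side.py 2;python3 st.py 520 -22 24 .513
```

```text
clock 3.05
eef_pos [521.59 -23.41  27.61]
tool_rot [ 3.14 -0.    0.51]
force [-1.21  0.92 -0.78]
width 85.015
gripper_force 0.0
shift cm [-0.07 -0.2   0.36] az -0.00024887671131545996
```

View pics/s2.png

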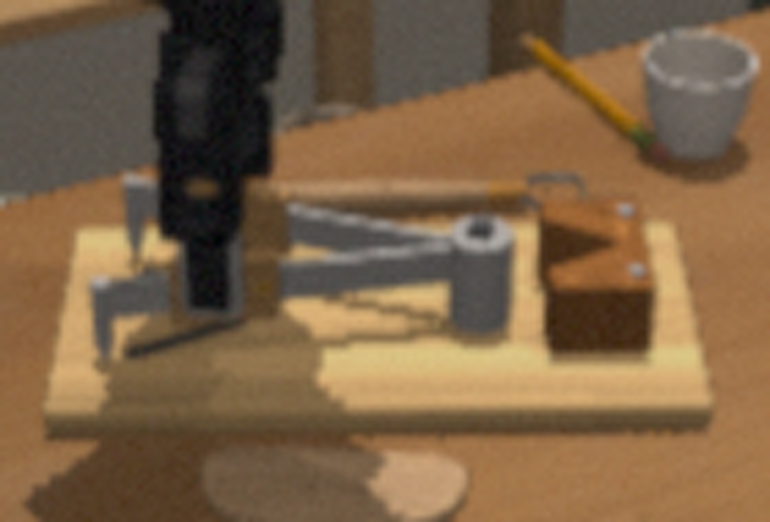

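The near finger (crop x 188–240) sits on the left grip (172–278) and clears it. I'll trim slightly and close lightly.

Request:
send_rows:
  series:
    - {"ax": 0,"ay": 0,"az": 0,"dx": -0.2,"dy": -0.2,"dz": 0.4,"hand": 0}
    - {"ax": 0,"ay": 0,"az": 0,"dx": -0.2,"dy": -0.2,"dz": 0.4,"hand": 0.1}
    - {"ax": 0,"ay": 0,"az": 0,"dx": -0.2,"dy": -0.2,"dz": 0.4,"hand": 0.2}
    - {"ax": 0,"ay": 0,"az": 0,"dx": -0.2,"dy": -0.2,"dz": 0.4,"hand": 0.25}
    - {"ax": 0,"ay": 0,"az": 0,"dx": -0.2,"dy": -0.2,"dz": 0.4,"hand": 0.28}
    - {"ax": 0,"ay": 0,"az": 0,"dx": -0.2,"dy": -0.2,"dz": 0.4,"hand": 0.28}

```text
clock: 3.65
eef_pos: [518.7, -22.6, 23.4]
tool_rot: [3.142, -0.0, 0.513]
force: [-0.6, -0.1, 0.8]
width: 61.7
gripper_force: 0.1
```

```bash
python3 st.py 520 -22 24 .513
```

```text
clock 3.65
eef_pos [518.68 -22.58  23.41]
tool_rot [ 3.14 -0.    0.51]
force [-0.59 -0.06  0.81]
width 61.713
gripper_force 0.115
shift cm [ 0.14  0.01 -0.06] az -0.00019542301279906749
```

Request:
send_rows:
  series:
    - {"ax": 0,"ay": 0,"az": 0,"dx": 0,"dy": 0,"dz": 0,"hand": 0.3}
    - {"ax": 0,"ay": 0,"az": 0,"dx": 0,"dy": 0,"dz": 0,"hand": 0.32}
    - {"ax": 0,"ay": 0,"az": 0,"dx": 0,"dy": 0,"dz": 0,"hand": 0.33}
    - {"ax": 0,"ay": 0,"az": 0,"dx": 0,"dy": 0,"dz": 0,"hand": 0.33}

```text
clock: 4.05
eef_pos: [519.2, -22.5, 23.8]
tool_rot: [3.141, -0.001, 0.513]
force: [0.1, 0.2, 5.2]
width: 57.6
gripper_force: 4.2
```

Request:
send_rows:
  series:
    - {"ax": 0,"ay": 0,"az": 0,"dx": 0,"dy": 0,"dz": 0,"hand": 0.35}
    - {"ax": 0,"ay": 0,"az": 0,"dx": 0,"dy": 0,"dz": 0,"hand": 0.36}
    - {"ax": 0,"ay": 0,"az": 0,"dx": 0,"dy": 0,"dz": 0,"hand": 0.36}

```text
clock: 4.35
eef_pos: [519.5, -22.5, 24.1]
tool_rot: [3.141, -0.002, 0.513]
force: [0.9, 0.4, 7.5]
width: 54.4
gripper_force: 4.4
```

The upward 7.5 N comes from the pads swinging forward and pressing the tongs down. I'll relieve it by raising the arm.

Request:
send_rows:
  series:
    - {"ax": 0,"ay": 0,"az": 0,"dx": 0,"dy": 0,"dz": -0.05,"hand": 0.36}
    - {"ax": 0,"ay": 0,"az": 0,"dx": 0,"dy": 0,"dz": -0.1,"hand": 0.36}
    - {"ax": 0,"ay": 0,"az": 0,"dx": 0,"dy": 0,"dz": -0.1,"hand": 0.36}

```text
clock: 4.65
eef_pos: [519.1, -22.6, 24.4]
tool_rot: [3.141, -0.001, 0.513]
force: [1.3, 0.2, 1.5]
width: 54.9
gripper_force: 4.7
```

Request:
send_rows:
  series:
    - {"ax": 0,"ay": 0,"az": -0.01,"dx": -0.15,"dy": 0,"dz": 0,"hand": 0.36}
    - {"ax": 0,"ay": 0,"az": -0.02,"dx": -0.35,"dy": 0.01,"dz": 0,"hand": 0.36}
    - {"ax": 0,"ay": 0,"az": -0.03,"dx": -0.55,"dy": 0.02,"dz": 0,"hand": 0.36}
    - {"ax": 0,"ay": 0,"az": -0.04,"dx": -0.75,"dy": 0.03,"dz": 0,"hand": 0.36}
    - {"ax": 0,"ay": 0,"az": -0.05,"dx": -0.95,"dy": 0.04,"dz": 0,"hand": 0.36}
    - {"ax": 0,"ay": 0,"az": -0.06,"dx": -1.15,"dy": 0.05,"dz": 0,"hand": 0.36}
    - {"ax": 0,"ay": 0,"az": -0.07,"dx": -1.35,"dy": 0.06,"dz": 0,"hand": 0.36}
    - {"ax": 0,"ay": 0,"az": -0.08,"dx": -1.55,"dy": 0.07,"dz": 0,"hand": 0.36}
    - {"ax": 0,"ay": 0,"az": -0.087,"dx": -1.75,"dy": 0.08,"dz": 0,"hand": 0.36}
    - {"ax": 0,"ay": 0,"az": -0.087,"dx": -1.9,"dy": 0.1,"dz": 0,"hand": 0.36}

```text
clock: 5.65
eef_pos: [502.5, -33.0, 24.3]
tool_rot: [3.141, -0.0, 0.6]
force: [1.6, 1.1, 1.7]
width: 55.0
gripper_force: 4.7
```

```bash
python3 side.py 3;python3 st.py
```

```text
clock 5.7
eef_pos [502.2  -33.19  24.34]
tool_rot [3.14 0.   0.6 ]
force [1.36 0.18 2.74]
width 54.514
gripper_force 4.791
```

View pics/s3.png

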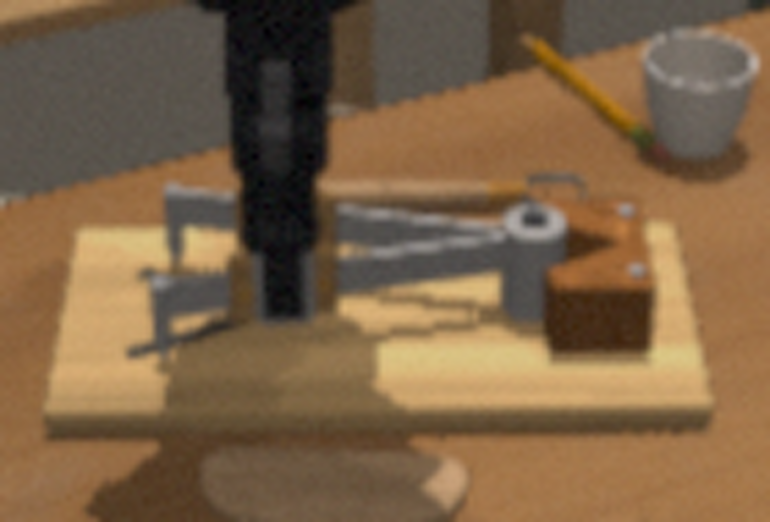

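The heel top moved to crop (535,217) and is entering the notch (apex near (614,241)), with the tongs following the gripper.

```bash
cat > hb.py <<'E'
from h import *
import sys
# heel in board frame from side-crop pixel (origin row 170)
def b(p): 
    p=np.array(p,float);X=onz('side',cs(p-[0,110]),50)[:2]-[475.1,-51.1]-[-.7,1.2];y=.6
    return np.cos(y)*X[0]+np.sin(y)*X[1],-np.sin(y)*X[0]+np.cos(y)*X[1]
print(b((482,233)),b([float(v) for v in sys.argv[1:3]]))
E
python3 hb.py 535 217
```

```text
(np.float64(-37.88843177793615), np.float64(6.635685822478189)) (np.float64(-58.02896111403436), np.float64(-3.715133214300426))
```

Request:
send_rows:
  series:
    - {"ax": 0,"ay": 0,"az": 0,"dx": -0.1,"dy": 0,"dz": 0,"hand": 0.36}
    - {"ax": 0,"ay": 0,"az": 0,"dx": -0.2,"dy": 0,"dz": 0,"hand": 0.36}
    - {"ax": 0,"ay": 0,"az": 0,"dx": -0.3,"dy": 0,"dz": 0,"hand": 0.36}
    - {"ax": 0,"ay": 0,"az": 0,"dx": -0.4,"dy": 0,"dz": 0,"hand": 0.36}
    - {"ax": 0,"ay": 0,"az": 0,"dx": -0.4,"dy": 0,"dz": 0,"hand": 0.36}

```text
clock: 6.2
eef_pos: [499.0, -35.2, 24.3]
tool_rot: [-3.142, 0.0, 0.6]
force: [2.0, 0.8, 2.5]
width: 55.0
gripper_force: 4.8
```

Request:
send_rows:
  series:
    - {"ax": 0,"ay": 0,"az": 0,"dx": -0.1,"dy": 0,"dz": 0,"hand": 0.36}
    - {"ax": 0,"ay": 0,"az": 0,"dx": -0.2,"dy": 0,"dz": 0,"hand": 0.36}
    - {"ax": 0,"ay": 0,"az": 0,"dx": -0.2,"dy": 0,"dz": 0,"hand": 0.36}

```text
clock: 6.5
eef_pos: [497.4, -36.4, 24.3]
tool_rot: [-3.142, 0.0, 0.6]
force: [1.7, 1.1, 1.7]
width: 54.9
gripper_force: 4.8
```

Request:
send_rows:
  series:
    - {"ax": 0,"ay": 0,"az": 0,"dx": -0.1,"dy": 0,"dz": 0,"hand": 0.36}
    - {"ax": 0,"ay": 0,"az": 0,"dx": -0.1,"dy": 0,"dz": 0,"hand": 0.36}

```text
clock: 6.7
eef_pos: [497.1, -36.5, 24.4]
tool_rot: [3.141, -0.001, 0.6]
force: [3.3, 1.1, 1.4]
width: 54.7
gripper_force: 4.8
```

Request:
send_rows:
  series:
    - {"ax": 0,"ay": 0,"az": 0,"dx": -0.1,"dy": 0,"dz": 0,"hand": 0.36}
    - {"ax": 0,"ay": 0,"az": 0,"dx": -0.1,"dy": 0,"dz": 0,"hand": 0.36}

```text
clock: 6.9
eef_pos: [496.2, -37.1, 24.3]
tool_rot: [3.142, -0.001, 0.6]
force: [2.5, 2.4, 1.7]
width: 54.6
gripper_force: 4.8
```

```bash
python3 side.py 4;python3 st.py
```

```text
clock 6.95
eef_pos [496.21 -37.06  24.36]
tool_rot [ 3.14 -0.    0.6 ]
force [2.53 2.28 1.73]
width 54.753
gripper_force 4.784
```

View pics/s4.png

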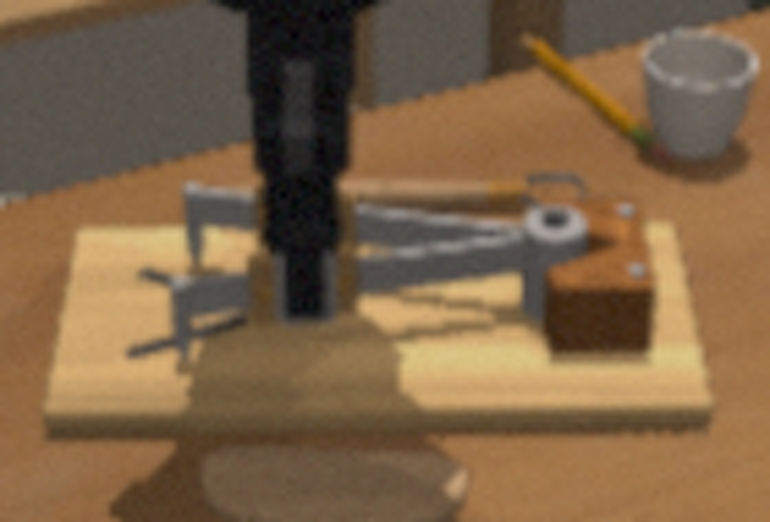

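The heel top is at crop (555,219), deep in the notch mouth, and the push force is just starting to rise. I'll keep going gently.

Request:
send_rows:
  series:
    - {"ax": 0,"ay": 0,"az": 0,"dx": -0.1,"dy": 0,"dz": 0,"hand": 0.36}
    - {"ax": 0,"ay": 0,"az": 0,"dx": -0.1,"dy": 0,"dz": 0,"hand": 0.36}

```text
clock: 7.15
eef_pos: [495.1, -37.9, 24.3]
tool_rot: [3.142, -0.0, 0.6]
force: [2.6, 3.3, 1.6]
width: 54.4
gripper_force: 4.8
```

Request:
send_rows:
  series:
    - {"ax": 0,"ay": 0,"az": 0,"dx": -0.1,"dy": 0,"dz": 0,"hand": 0.36}
    - {"ax": 0,"ay": 0,"az": 0,"dx": -0.1,"dy": 0,"dz": 0,"hand": 0.36}

```text
clock: 7.35
eef_pos: [494.4, -38.5, 24.4]
tool_rot: [3.141, -0.0, 0.6]
force: [3.9, 2.6, 2.2]
width: 54.8
gripper_force: 4.8
```

```bash
python3 hb.py 555 219;python3 st.py
```

```text
(np.float64(-37.88843177793615), np.float64(6.635685822478189)) (np.float64(-65.33254193015509), np.float64(-2.205382453507731))
clock 7.35
eef_pos [494.38 -38.51  24.35]
tool_rot [ 3.14 -0.    0.6 ]
force [3.9  2.58 2.23]
width 54.835
gripper_force 4.819
```

Request:
send_rows:
  series:
    - {"ax": 0,"ay": 0,"az": 0,"dx": -0.1,"dy": 0,"dz": 0,"hand": 0.36}
    - {"ax": 0,"ay": 0,"az": 0,"dx": -0.1,"dy": 0,"dz": 0,"hand": 0.36}

```text
clock: 7.55
eef_pos: [493.7, -39.0, 24.3]
tool_rot: [3.141, -0.0, 0.6]
force: [4.4, 3.5, 0.3]
width: 54.8
gripper_force: 4.7
```

Request:
send_rows:
  series:
    - {"ax": 0,"ay": 0,"az": 0,"dx": -0.1,"dy": 0,"dz": 0,"hand": 0.36}
    - {"ax": 0,"ay": 0,"az": 0,"dx": -0.1,"dy": 0,"dz": 0,"hand": 0.36}

```text
clock: 7.75
eef_pos: [492.8, -39.6, 24.3]
tool_rot: [3.141, -0.0, 0.6]
force: [5.2, 2.4, -0.3]
width: 55.1
gripper_force: 4.7
```

```bash
python3 side.py 5;python3 st.py
python3 - <<'E'
import cv2,numpy as np
a=cv2.imread('pics/s4.png')[180:345,450:680];b=cv2.imread('pics/s5.png')[180:345,450:680]
cv2.imwrite('pics/cmp.png',cv2.resize(np.hstack([a,b]),None,fx=1.7,fy=1.7))
c0=cv2.imread('pics/s4.png');t=c0[195:245,520:592]
for f in('s2','s3','s4','s5'):
    r=cv2.matchTemplate(cv2.imread(f'pics/{f}.png'),t,cv2.TM_CCOEFF_NORMED);_,v,_,l=cv2.minMaxLoc(r);print(f,v,l)
E
```

```text
clock 7.8
eef_pos [492.77 -39.58  24.29]
tool_rot [ 3.14 -0.    0.6 ]
force [3.47 2.17 0.29]
width 54.765
gripper_force 4.742
s2 0.7965784668922424 (445, 206)
s3 0.951469898223877 (500, 195)
s4 1.0 (520, 195)
s5 0.9739135503768921 (525, 197)
```

View pics/cmp.png

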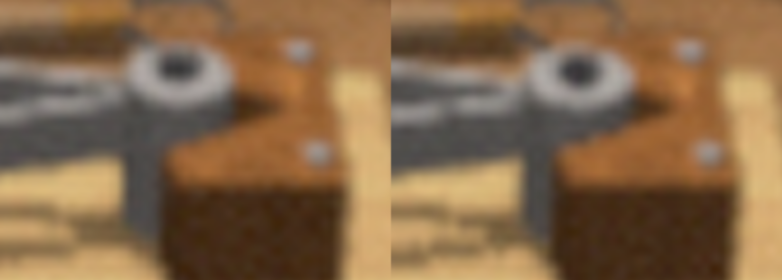

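Between s4 and s5 the heel moved only about 2 mm while the arm moved 4 mm, and the push plateaued near 5 N, so the pads are slipping on a seated or nearly seated heel. A small sideways wiggle under push will settle it.

Request:
send_rows:
  series:
    - {"ax": 0,"ay": 0,"az": 0,"dx": 0,"dy": -0.1,"dz": 0,"hand": 0.38}
    - {"ax": 0,"ay": 0,"az": 0,"dx": -0.02,"dy": -0.2,"dz": -0.02,"hand": 0.38}
    - {"ax": 0,"ay": 0,"az": 0,"dx": -0.04,"dy": -0.2,"dz": -0.04,"hand": 0.38}
    - {"ax": 0,"ay": 0,"az": 0,"dx": -0.06,"dy": -0.1,"dz": -0.04,"hand": 0.38}
    - {"ax": 0,"ay": 0,"az": 0,"dx": -0.08,"dy": 0,"dz": -0.04,"hand": 0.38}
    - {"ax": 0,"ay": 0,"az": 0,"dx": -0.1,"dy": 0.1,"dz": -0.04,"hand": 0.38}
    - {"ax": 0,"ay": 0,"az": 0,"dx": -0.1,"dy": 0.05,"dz": -0.04,"hand": 0.38}
    - {"ax": 0,"ay": 0,"az": 0,"dx": -0.1,"dy": -0.05,"dz": -0.04,"hand": 0.38}
    - {"ax": 0,"ay": 0,"az": 0,"dx": -0.1,"dy": -0.05,"dz": -0.04,"hand": 0.38}

```text
clock: 8.7
eef_pos: [491.1, -39.7, 24.6]
tool_rot: [-3.141, 0.001, 0.6]
force: [4.4, 2.5, 0.5]
width: 52.9
gripper_force: 5.0
```

```bash
python3 side.py 6;python3 st.py
cat > tm.py <<'E'
import cv2,sys
# heel template shift against s5, subpixel on 5.5x crops, in crop px
t=cv2.imread('pics/s5.png')[190:250,518:604]
for f in sys.argv[1:]:
    r=cv2.matchTemplate(cv2.imread(f'pics/{f}.png'),t,cv2.TM_CCOEFF_NORMED);_,v,_,l=cv2.minMaxLoc(r);print(f,round(v,3),l[0]-518,l[1]-190)
E
python3 tm.py s4 s5 s6
```

```text
clock 8.75
eef_pos [491.17 -39.77  24.66]
tool_rot [-3.14  0.    0.6 ]
force [ 3.2   2.61 -0.2 ]
width 53.199
gripper_force 4.984
s4 0.974 -5 -2
s5 1.0 0 0
s6 0.998 0 0
```

The heel did not move (0,0) through the wiggle and a further 1.5 mm of push, with a steady 5 N or so, so it is home. Now I squeeze in steps, raising the hand to offset the forward swing of the pads.

Request:
send_rows:
  series:
    - {"ax": 0,"ay": 0,"az": 0,"dx": 0,"dy": 0,"dz": -0.02,"hand": 0.4}
    - {"ax": 0,"ay": 0,"az": 0,"dx": 0,"dy": 0,"dz": -0.04,"hand": 0.42}
    - {"ax": 0,"ay": 0,"az": 0,"dx": 0,"dy": 0,"dz": -0.06,"hand": 0.44}
    - {"ax": 0,"ay": 0,"az": 0,"dx": 0,"dy": 0,"dz": -0.08,"hand": 0.46}
    - {"ax": 0,"ay": 0,"az": 0,"dx": 0,"dy": 0,"dz": -0.08,"hand": 0.46}

```text
clock: 9.25
eef_pos: [491.9, -39.5, 25.7]
tool_rot: [3.141, -0.001, 0.6]
force: [4.6, 3.0, 0.5]
width: 46.0
gripper_force: 6.4
```

```bash
python3 st.py; python3 hb.py 560 221
```

```text
clock 9.25
eef_pos [491.93 -39.54  25.66]
tool_rot [ 3.14 -0.    0.6 ]
force [4.62 3.04 0.49]
width 46.027
gripper_force 6.396
(np.float64(-37.88843177793615), np.float64(6.635685822478189)) (np.float64(-67.07680967538067), np.float64(-0.814092712317958))
```

Request:
send_rows:
  series:
    - {"ax": 0,"ay": 0,"az": 0,"dx": 0,"dy": 0,"dz": -0.01,"hand": 0.48}
    - {"ax": 0,"ay": 0,"az": 0,"dx": 0,"dy": 0,"dz": -0.03,"hand": 0.5}
    - {"ax": 0,"ay": 0,"az": 0,"dx": 0,"dy": 0,"dz": -0.05,"hand": 0.52}
    - {"ax": 0,"ay": 0,"az": 0,"dx": 0,"dy": 0,"dz": -0.07,"hand": 0.54}
    - {"ax": 0,"ay": 0,"az": 0,"dx": 0,"dy": 0,"dz": -0.08,"hand": 0.56}
    - {"ax": 0,"ay": 0,"az": 0,"dx": 0,"dy": 0,"dz": -0.09,"hand": 0.58}
    - {"ax": 0,"ay": 0,"az": 0,"dx": 0,"dy": 0,"dz": -0.09,"hand": 0.58}

```text
clock: 9.95
eef_pos: [493.1, -39.3, 26.9]
tool_rot: [3.14, -0.003, 0.6]
force: [5.3, 4.9, 2.8]
width: 36.4
gripper_force: 8.0
```

```bash
python3 side.py 7; python3 st.py; python3 tm.py s7
```

```text
clock 10.0
eef_pos [493.07 -39.3   26.91]
tool_rot [ 3.14 -0.    0.6 ]
force [4.95 2.4  3.57]
width 35.989
gripper_force 7.982
s7 0.991 0 0
```

View pics/s7.png

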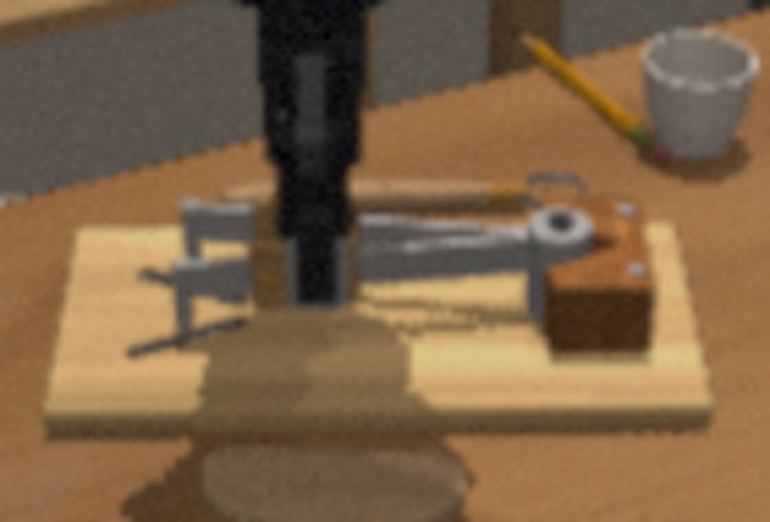

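The heel is still home and the left tip (crop (184,337)) is already close to the left strip (line (130,353) to (245,320)). I'll quantify this numerically from here, since my picture views are used up.

```bash
cat > m3.py <<'E'
from h import *
np.set_printoptions(precision=1,suppress=True,linewidth=200)
c=np.array([475.1,-51.1]);yaw=.6
R=np.array([[np.cos(yaw),np.sin(yaw)],[-np.sin(yaw),np.cos(yaw)]])
W=lambda b,z:np.r_[R.T@np.array(b)+c,z]
cr=lambda p:(p-[245,170]+.5)*5.5-.5
print('strip L ends px crop',[cr(proj('side',W([70.5+s*24*np.cos(.48),16+s*24*np.sin(.48)],12))[0]) for s in(-1,1)],'R',[cr(proj('side',W([70.5+s*24*np.cos(.48),-16-s*24*np.sin(.48)],12))[0]) for s in(-1,1)])
print('start tips model',[cr(proj('side',W(b,z))[0]) for b in([100.2,29.2],[94.2,-39.8]) for z in(12,)],'seen (106,357),(138,262)')
for a in(.10,.11,.12,.13,.14,.15): print(a,'tips',[cr(proj('side',W([-67+140*np.cos(a),s*140*np.sin(a)],12))[0]) for s in(1,-1)])
for n in(0,7):
    g=cv2.cvtColor(np.load(f'side{n}.npz')['pixels'],cv2.COLOR_RGB2GRAY);print(n,'rows222.. cols266..');print(g[214:237,266:294])
E
python3 m3.py
```

```text
strip L ends px crop [array([248.5, 315.5]), array([130.3, 351.8])] R [array([249.5, 300.4]), array([141.9, 268.8])]
start tips model [array([106.9, 355.5]), array([138.3, 250.6])] seen (106,357),(138,262)
0.1 tips [array([185.6, 330.3]), array([190.1, 287.5])]
0.11 tips [array([185.7, 332.5]), array([190.7, 285.4])]
0.12 tips [array([185.9, 334.7]), array([191.4, 283.3])]
0.13 tips [array([186.2, 336.9]), array([192. , 281.3])]
0.14 tips [array([186.4, 339.1]), array([192.7, 279.2])]
0.15 tips [array([186.8, 341.3]), array([193.5, 277.2])]
0 rows222.. cols266..
[[186 177 142  92 122 172 185 188 189 184 185 186 188 176 157 151 137 125 117 100  89  85  76  74  77  85  91  95]
 [179 175 160 110 128 180 185 185 183 182 183 184 180 176 168 166 158 154 146 133 129 124 115 114 115 121 121 123]
 [180 176 158 119 129 165 159 176 179 177 168 166 160 157 150 150 149 147 149 142 141 138 132 132 129 127 124 124]
 [181 171 144 119 124 135 130 142 139 141 142 142 139 133 132 130 126 125 123 118 114 111 109 102 101  94  95  92]
 [177 174 148 129 134 106 104 104 108 106 107 105 106 103 101 100  95  
[... 4082 characters left out ...]
  96  96]
 [169 169 168 168 164 158 150 136 124 117  90  72  66  75  90  90  92 103  97  95  97  97  96  98  98  97  96  96]
 [169 166 160 142 133 117 104  89  77  76  74  65  75  92 101  99  99  97  98  97  98  98 100 100  98  97  99  97]
 [169 159 122  98  92  80  83  91 108 116 123 100 100 106 108 107 104  98 100 101 101 100 101 103 101 101 104 101]
 [168 156 109  94 108 120 139 144 153 160 160 148 148 147 147 146 133 106 101 101 104 105 106 106 103 106 108 103]
 [172 171 155 146 157 163 172 172 175 173 175 174 176 173 174 173 155 110 105 106 107 106 103 105 106 105 106 107]
 [178 176 177 175 176 177 180 177 178 178 179 178 178 179 181 166 135 107 105 106 104 106 104 108 107 106 104 106]]
```

Both estimates, image offset and jaw angle from width and spring force, put the tips about 3 mm outside the strip centrelines. I'm closing to about 32 mm.

Request:
send_rows:
  series:
    - {"ax": 0,"ay": 0,"az": 0,"dx": 0,"dy": 0,"dz": -0.03,"hand": 0.59}
    - {"ax": 0,"ay": 0,"az": 0,"dx": 0,"dy": 0,"dz": -0.06,"hand": 0.605}
    - {"ax": 0,"ay": 0,"az": 0,"dx": 0,"dy": 0,"dz": -0.08,"hand": 0.62}
    - {"ax": 0,"ay": 0,"az": 0,"dx": 0,"dy": 0,"dz": -0.08,"hand": 0.628}
    - {"ax": 0,"ay": 0,"az": 0,"dx": 0,"dy": 0,"dz": -0.08,"hand": 0.628}
    - {"ax": 0,"ay": 0,"az": 0,"dx": 0,"dy": 0,"dz": -0.08,"hand": 0.628}

```text
clock: 10.6
eef_pos: [493.3, -39.2, 27.5]
tool_rot: [3.14, -0.003, 0.601]
force: [5.9, 4.7, 0.6]
width: 32.1
gripper_force: 9.2
```

```bash
python3 side.py 8; python3 st.py; python3 tm.py s8; python3 - <<'E'
import numpy as np,cv2
g=np.mean([cv2.cvtColor(np.load('side8.npz')['pixels'],cv2.COLOR_RGB2GRAY)],0).astype(int)
print('rows 216.. cols 268..');print(g[216:236,268:288])
E
```

```text
clock 10.65
eef_pos [493.35 -39.19  27.55]
tool_rot [ 3.14 -0.    0.6 ]
force [5.26 3.16 0.68]
width 32.027
gripper_force 9.185
s8 0.991 0 0
rows 216.. cols 268..
[[180 181 180 180 183 180 184 178 165 156 144 132 130 142 155 154 128 114
  113 110]
 [180 178 177 176 176 174 178 164 131 132 129 121 122 122 120 113  96  89
   86  89]
 [171 170 162 143 143 158 165 150 110  95  99  81  83  81  85  82  78  81
   77  81]
 [167 159 126 101  96 112 120 120  98  85  79  78  78  79  80  82  80  81
   83  81]
 [165 154 123 110  87  79  80  81  80  80  78  79  76  82  82  81  80  81
   82  79]
 [165 159 151 146 134 125 109  86  82  80  79  75  77  79  80  79  79  81
   80  81]
 [167 170 168 169 167 165 157 142 113  85  76  76  81  80  79  79  80  80
   75  76]
 [177 176 177 174 179 179 176 167 134  89  78  77  86  86  79  79  72  69
   59  63]
 [176 177 178 175 177 178 178 169 134  86  80  93 125 139 136 132 108  82
   77  67]
 [171 171 173 172 173 172 171 165 139  87  81  96 142 164 170 164 152 139
  131 117]
 [171 169 170 169 170 171 170 169 149  89  79  95 135 166 169 171 168 165
  160 149]
 [173 174 169 172 171 171 175 169 147  94  81 102 145 168 168 167 164 155
  138 131]
 [173 175 176 174 172 173 173 170 155 110  85 113 152 160 144 136 123 106
   92  75]
 [172 170 172 170 169 169 167 168 160 128  87 100 129 117  95  90  74  74
   71  71]
 [170 169 171 169 169 164 164 155 133 109  68  72  87  75  66  72  75  83
   87  88]
 [169 167 163 159 150 138 126 115  89  64  48  57  69  74  82  85  90  94
   96  98]
 [159 142 133 119 105  87  81  78  71  74  81  88  90  97 101  95  97  99
   98 100]
 [123 100  91  78  84  92 106 120 134 136 143 145 144 143 131 105 100 102
  101 102]
 [111  94 108 119 140 147 155 160 169 172 171 173 171 169 153 110 100 101
  103 105]
 [155 147 158 160 173 175 174 177 176 176 174 178 177 175 154 108 105 105
  108 107]]
```

The left tip base (col 278, row ≈231.3) now coincides with the strip centreline (row ≈231.2), the heel hasn't moved, and the force is steady. I'll check the right tip through the top edges of the posts.

```bash
cat > m4.py <<'E'
from h import *
np.set_printoptions(precision=2,suppress=True,linewidth=200)
c=np.array([475.1,-51.1]);yaw=.6
R=np.array([[np.cos(yaw),np.sin(yaw)],[-np.sin(yaw),np.cos(yaw)]])
pr=lambda b,z:proj('side',np.r_[R.T@np.array(b)+c,z])[0]
g={n:cv2.cvtColor(np.load(f'side{n}.npz')['pixels'],cv2.COLOR_RGB2GRAY).astype(int) for n in(0,8)}
tip=lambda h,y,a:np.array(h)+140*np.array([np.cos(y+a),np.sin(y+a)])
for n,h,y,a in((0,(-37.9,6.5),-.087,.25),(8,(-67,0),0,.12)):
  for s in(1,-1):
    p=pr(tip(h,y,s*a),50);u,v=np.round(p).astype(int);print(n,'LR'[s<0],'model top px',p);print(g[n][v-5:v+7,u-4:u+7])
E
python3 m4.py
```

```text
0 L model top px [262.61 218.66]
[[180 189 187 186 189 188 187 186 177 142  92]
 [184 189 187 186 186 183 181 179 175 160 110]
 [186 187 187 187 186 184 180 180 176 158 119]
 [185 188 185 187 185 187 185 181 171 144 119]
 [181 180 179 182 180 181 181 177 174 148 129]
 [177 178 177 179 178 179 178 175 175 162 137]
 [175 176 172 177 176 171 174 168 165 164 148]
 [175 170 162 162 161 146 138 132 128 126 124]
 [177 167 135 123 121 101  90  91  83  82  82]
 [178 166 130  89  79  76  76  80  78  76  78]
 [179 175 136  88  76  72  76  78  80  78  80]
 [181 170 137  87  76  76  79  76  78  78  82]]
0 R model top px [268.57 200.18]
[[ 83  80  80  80  81  80  80  81  85  82  80]
 [ 84  82  83  83  84  83  80  86  82  83  82]
 [ 83  78  82  84  82  84  85  81  84  83  83]
 [ 81  85  80  80  84  84  81  79  81  83  84]
 [ 85  84  81  81  81  82  82  82  77  90  99]
 [ 83  84  82  85  79  83 102  99  95 103 111]
 [ 84  89 108 117 116 112 114 117 109 114 114]
 [101 108 128 149 150 142 137 132 122 121 120]
 [111 113 114 126 129 127 123 125 132 142 145]
 [113 109  93  85  84  85  89  98 112 124 126]
[... 591 characters left out ...]
80  82]
 [ 79  80  81  80  80  78  79  76  82  82  81]
 [125 109  86  82  80  79  75  77  79  80  79]]
8 R model top px [278.43 205.94]
[[117 118 117 118 117 116 117 116 117 119 122]
 [116 119 118 115 117 116 119 119 120 119 122]
 [117 115 118 119 117 117 118 119 117 117 121]
 [118 117 118 115 119 117 116 118 120 120 118]
 [118 121 116 116 119 118 116 118 117 118 111]
 [115 121 120 122 131 130 125 122 120 121 110]
 [120 117 119 129 143 144 141 138 143 133 123]
 [118 119 119 120 123 120 123 122 125 119 114]
 [115 113 114 107  90  83  82  84  88  88  89]
 [123 121 120 109  85  79  80  81  78  79  82]
 [164 166 164 146  98  78  79  82  78  84  81]
 [190 192 190 167 107  82  77  82  81  82  80]]
```

The right tip reads about 1 mm to the right of its strip's centre, so I'll centre the gripper with a 0.5 mm shift left, then let it settle and verify.

Request:
send_rows:
  series:
    - {"ax": 0,"ay": 0,"az": 0,"dx": 0,"dy": -0.03,"dz": 0,"hand": 0.628}
    - {"ax": 0,"ay": 0,"az": 0,"dx": 0,"dy": -0.05,"dz": 0,"hand": 0.628}
    - {"ax": 0,"ay": 0,"az": 0,"dx": 0,"dy": -0.05,"dz": 0,"hand": 0.628}
    - {"ax": 0,"ay": 0,"az": 0,"dx": 0,"dy": -0.05,"dz": 0,"hand": 0.628}
    - {"ax": 0,"ay": 0,"az": 0,"dx": 0,"dy": -0.05,"dz": 0,"hand": 0.628}
    - {"ax": 0,"ay": 0,"az": 0,"dx": 0,"dy": -0.05,"dz": 0,"hand": 0.628}

```text
clock: 11.25
eef_pos: [493.3, -39.0, 27.6]
tool_rot: [3.14, -0.003, 0.601]
force: [6.2, 2.8, -0.0]
width: 31.7
gripper_force: 9.2
```

```bash
python3 side.py 9; python3 st.py; python3 tm.py s9; python3 - <<'E'
import numpy as np,cv2
g=cv2.cvtColor(np.load('side9.npz')['pixels'],cv2.COLOR_RGB2GRAY)
print(g[226:236,272:286]);print(g[204:211,276:284])
E
```

```text
clock 11.3
eef_pos [493.24 -38.97  27.57]
tool_rot [ 3.14 -0.    0.6 ]
force [5.61 3.23 0.54]
width 31.905
gripper_force 9.181
s9 0.991 0 0
[[171 167 169 169 148  90  81  95 134 168 172 170 168 166]
 [173 173 174 170 148  93  79 105 145 169 171 167 161 150]
 [172 170 171 173 151 106  88 111 155 158 145 135 122 107]
 [169 171 172 167 157 128  85  98 129 117  99  88  78  72]
 [167 166 165 157 136 106  68  73  86  72  72  78  91  84]
 [148 135 123 118  87  64  52  58  74  76  84  90 104  98]
 [105  91  80  79  70  71  72  85  93  98  99  97  99  98]
 [ 88  92 108 121 128 128 105 117 142 141 131 103 102  99]
 [139 147 153 160 166 163 149 158 169 167 152 110 103 104]
 [173 175 175 174 176 175 171 175 176 172 158 110 106 104]]
[[117 120 117 118 117 120 119 118]
 [120 121 120 119 117 118 120 117]
 [116 123 131 127 128 122 120 115]
 [116 122 143 147 143 141 134 133]
 [115 113 119 127 121 124 120 118]
 [113 104  90  88  84  86  88  87]
 [120 110  83  79  73  77  78  77]]
```

```bash
python3 - <<'E'
import numpy as np,cv2
g={n:cv2.cvtColor(np.load(f'side{n}.npz')['pixels'],cv2.COLOR_RGB2GRAY).astype(np.float32) for n in(7,8,9)}
def shift(a,b,r):
    y0,y1,x0,x1=r;M=np.eye(2,3,dtype=np.float32)
    cc,M=cv2.findTransformECC(a[y0:y1,x0:x1],b[y0:y1,x0:x1],M,cv2.MOTION_TRANSLATION,(3,100,1e-5));return round(float(cc),3),M[:,2].round(2)
for nm,r in {'Lpost':(213,222,276,289),'Lpostside':(222,231,275,282),'Rtop':(203,212,276,288),'strip L end':(229,236,266,274),'strip R end':(216,224,268,276)}.items():
    print(nm,'7->8',shift(g[7],g[8],r),'8->9',shift(g[8],g[9],r))
a=g[9]-g[8];print(a[226:236,272:286].astype(int))
E
```

```text
Lpost 7->8 (0.737, array([-0.92,  0.33], dtype=float32)) 8->9 (0.98, array([-0.07,  0.27], dtype=float32))
Lpostside 7->8 (0.87, array([-0.08,  0.05], dtype=float32)) 8->9 (0.991, array([-0.03, -0.09], dtype=float32))
Rtop 7->8 (0.652, array([1.44, 1.08], dtype=float32)) 8->9 (0.998, array([-0.02,  0.  ], dtype=float32))
strip L end 7->8 (1.0, array([ 0.03, -0.01], dtype=float32)) 8->9 (1.0, array([ 0.02, -0.03], dtype=float32))
strip R end 7->8 (0.945, array([0.57, 0.15], dtype=float32)) 8->9 (1.0, array([0.01, 0.02], dtype=float32))
[[  1  -4  -1   0  -1   1   2   0  -1   2   3  -1   0   1]
 [  2   2  -1   1   1  -1  -2   3   0   1   3   0  -3  -5]
 [  0  -3  -2   3  -4  -4   3  -2   3  -2   1  -1  -1   1]
 [  0   2   5  -1  -3   0  -2  -2   0   0   4  -2   4  -2]
 [ -2   2   1   2   3  -3   0   1  -1  -3   6   6  16   1]
 [ -2  -3  -3   3  -2   0   4   1   5   2   2   5  14   4]
 [  0   4  -1   1  -1  -3  -9  -3   3   1  -2   2   2  -1]
 [  4   0   2   1  -6  -8 -38 -28  -2  -2   0  -2   2  -3]
 [ -1   0  -2   0  -3  -9 -22 -15  -2  -2  -1   0   3   3]
 [  0   0   1  -3   0  -1  -3  -3  -1  -3   4   2   1  -1]]
```

Only the tip's cast shadow changed; the tip, strip and heel are stable. I'll add a slight downward bias so the tongs surely stand on the board, then settle.

Request:
send_rows:
  series:
    - {"ax": 0,"ay": 0,"az": 0,"dx": 0,"dy": 0,"dz": 0.03,"hand": 0.628}
    - {"ax": 0,"ay": 0,"az": 0,"dx": 0,"dy": 0,"dz": 0.05,"hand": 0.628}
    - {"ax": 0,"ay": 0,"az": 0,"dx": 0,"dy": 0,"dz": 0.05,"hand": 0.628}
    - {"ax": 0,"ay": 0,"az": 0,"dx": 0,"dy": 0,"dz": 0.05,"hand": 0.628}
    - {"ax": 0,"ay": 0,"az": 0,"dx": 0,"dy": 0,"dz": 0.05,"hand": 0.628}
    - {"ax": 0,"ay": 0,"az": 0,"dx": 0,"dy": 0,"dz": 0.05,"hand": 0.628}

```text
clock: 11.9
eef_pos: [493.3, -39.0, 27.3]
tool_rot: [3.14, -0.004, 0.601]
force: [6.4, 3.2, 3.8]
width: 31.8
gripper_force: 9.3
```

```bash
python3 side.py 10; python3 st.py; python3 tm.py s10; python3 - <<'E'
import numpy as np,cv2
g=[cv2.cvtColor(np.load(f'side{n}.npz')['pixels'],cv2.COLOR_RGB2GRAY).astype(int) for n in(9,10)]
print((g[1]-g[0])[206:236:2,274:284]); print(g[1][228:235,274:283])
E
```

```text
clock 11.95
eef_pos [493.29 -38.99  27.31]
tool_rot [ 3.14 -0.    0.6 ]
force [6.29 3.57 2.94]
width 32.041
gripper_force 9.26
s10 0.99 0 0
[[  5  -2   0  -4  -2   5  -4  -2   1   1]
 [  0   1  -3   0  12   3   0  -6  -2   0]
 [ -2  -1   3  -2   2   1   3   4   4   4]
 [  6   0   1   0  -5  -1   3   3   5  -2]
 [  1  -2  -1   2  -1  -6   4   4  -1 -19]
 [  3   2   2  -2  -5  -5   3   6  10  -2]
 [ -3   2   8   5   1  -3   3  -2  -3  -2]
 [  2  -1  -3  -2   0   1   1   0   2  -3]
 [ -1   2   4   5   1  -1   3  -5  -1  -3]
 [  2   1   1  -1   0   0  -1   0   4   0]
 [  0   1   0   0  -2   1   4  -1  -3  -1]
 [ -1  -4   2   4  -1  -7  -9  -3  -2   1]
 [  0   1  -2   2   6  -3  -2   3   0   4]
 [  0  -2   1   3  13   6   2  -2   0   2]
 [  0  -1   1   5  20  13  -1   0   0   0]]
[[170 169 153 110  87 104 146 155 143]
 [168 167 160 129  84  92 119 114  97]
 [165 158 134 108  74  70  84  75  72]
 [125 116  90  66  51  57  66  76  83]
 [ 80  77  71  74  85  91  95  96  99]
 [106 122 132 136 141 139 143 143 131]
 [153 159 167 168 169 171 168 167 152]]
```

```bash
python3 -c "from cell import *;print(finish_job())"
```

```text
the job is handed in; nothing more can be done
None
```

The job is handed in at about 12 s: the heel seated fully home in the notch before the squeeze, and the tongs are held steady at a 32 mm grip width, standing on the board. The left tip was seen on its strip; the right tip's base was hidden behind the left jaw, so its place on its strip is inferred from post position and grip width (estimated within about 1.5 mm of centre).

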